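Load a specimen carrier and hold it up to the inspection camera

ROBOT

A 6-joint arm with a two-finger parallel gripper is mounted at the origin on the work surface. World frame = base frame: x ahead of the robot, y to its left, z up, the work surface at z = 0. Lengths are in mm, angles in rad, forces in N, time in s.
With the tool pointing down it reaches from about 150 to 775 mm from the base axis. Payload 6.1 kg.
Tool frame: the origin (TCP) lies between the finger pads, 19 mm behind the fingertips; this is the grasp point; x points along the fingers, y is the direction in which the jaws open and shut, and the axes are right-handed (so a half turn about x gives the same grasp; the last joint's range is limited). The gripper opens to 85 mm and grips with 20 to 120 N. Pads are 22 mm wide; open, the fingers measure 114 mm over their backs; the gripper's body (76 mm by 85 mm) begins 54 mm behind the grasp point. The pads swing forward as they close: fully open they stand 13 mm farther back than shut.
Start: joints at [-1.196, 0.126, -0.04, 1.405, 0, 1.571], TCP at [192.188, -488.541, 249.995] pointing down, gripper open.
Joint ranges: [-2.72, 2.72], [-0.95, 1.95], [-1.27, 1.35], [-1.78, 2.02], [-1.46, 1.47], [-3.14, 3.14]. Speed limits (rad/s): [2.39, 2.39, 3.01, 3.14, 3.14, 3.14].

INTERFACE

Orientations are given as a 3x3 rotation matrix whose columns are the frame's x, y, z axes.
In Python, from station import sense, eyes, job gives the robot as it stands. The module is installed in compiled form; this text tells all that it offers.
- The arm moves only by the tool play_rows, never from a script. Its argument "commands" is a list of rows, each a list of 7 numbers: the shift along the tool's x, y, z in cm, then the turn, a rotation vector about the tool's x, y, z in rad, then the opening, from -1 (shut) to 1 (fully open), so that 0 is half open. In form: [[dx, dy, dz, rx, ry, rz, hand], ...]. A call has 1 to 5 rows; each row shifts and turns the commanded pose from where the row before left it, along the tool's axes as they then stand; what a row does not reach is not made up. A row lasts 1/10 s, in which the tool goes at most 50 mm and 8.59 degrees, less where a joint would pass 70% of its speed; a pose out of reach is approached as far as the arm can. A call is refused whole if a number of a shift passes 5 or a number of a turn 0.15, either way. A call with a gripper value outside its range is refused whole. The fingers move at their own pace and stop on an object; "squeeze" is the grip in N (left out, the last holds). Time passes only in rows, so rows that do not move let the fingers close. It gives the time, the measured TCP pose, the force and the opening at its end, in the units of the state.
- sense(): the state, without advancing time (a new reading comes with each control period).
- eyes.capture(name): name is "side" or "top"; returns (picture, depth): 480x640x3 uint8, red, green, blue; 480x640 float32, mm along the optical axis (not along the pixel's ray), 0 where there is no reading.
- eyes.camera_info(name): a dict with "intrinsics" (3x3 intrinsics, pixels), "R" (3x3) and "t" (3): a world point X has camera coordinates R X + t. Camera axes: x right, y down, z forward; pixel columns grow to the right and rows downward; lengths in mm; the calibration is good to about 2 mm. A picture is of the moment at which its call begins. camera_info takes no time and is no camera call.
- job.hand_in(): hands the job in, once; it reports no verdict.
Trained networks look in the newest picture that a camera, given by its name, has taken for a name from the list of things; names that differ only in an ending like _2 or _b are one class to them, and where a whole thing is asked for, a point or a joint stands for the part that bears it (a point fixed in the world has none). Each returns a list of dicts, best first, with "confidence" (0 to 1); they miss things now and then, are a little off and sometimes report something else, mostly with a low value. They report only what shows in the picture. A call takes as long as a camera call. They do not tell look-alikes from the thing itself.
- eyes.boxes_of(thing, camera): "box" ([centre column, centre row, width, height] in pixels, round what is visible of it).
- eyes.place_of(thing, camera): "at" ([column, row] in pixels: a listed point, or the origin of a listed thing).
The state is a dict: "time_s": time; "joint_pos": joint angles; "dq": joint speeds; "effort": joint torques, N m; "ee_pos": TCP position; "orientation": TCP orientation; "contact_force": force on the tool from outside, world axes, zero at the start; "torque": the same for the moment, N m; "gripper_width": finger opening in mm.
Only numpy, scipy, OpenCV 4.12 (cv2) and the standard library are available. Lean on these libraries where they do the work, as an engineer would, in place of code of your own. Each camera call takes 0.05 s, during which the arm holds its last target. There are 200 camera calls.

TASK

Set the small round specimen mount upright on the carrier plate, flat between its four stops, and let go of it. Then pick the loaded carrier up by its handle and hold it in the air in front of the inspection camera, with the centre of the mount's top face at the lens's focus point, the handle pointing away from the camera and the plate tipped about 20 degrees down towards the lens. Finish while still holding it there, at rest, and leave the camera and everything else on the bench where they are.

Things in the scene. Friction and masses are not known exactly. Their poses are not given: they have to be found in the camera images.
- small_mount: the specimen mount to load: the smallest of three black resin mounts standing on the pink folder; a round disc 32 mm in diameter, 25 mm tall, about 40 g, with a 14 mm bright metal spot in its top. Origin: centre of its underside; z up. The three mounts stand 88 mm apart in a row, in any order
- mount_top (a point): centre of the small mount's top face, 25 mm above its origin
- carrier: specimen carrier lying on the bench, about 0.18 kg: an aluminium plate 130 (x) by 64 (y) by 6 mm thick, with an upright black handle fin near its -x end (see handle) and four low steel stops near its +x end (see seat). Origin: centre of the plate's underside; x from handle to stops, z up
- seat (a point): centre of the 38 mm square between the four stops, on the plate's upper face: at (35, 0, 6) mm in the carrier's frame. The stops are bars 26 mm long, 6 mm thick and 6 mm high along the square's sides; they leave 3 mm round the small mount
- handle (a point): point inside the handle fin, 20 mm below its top: at (-45, 0, 36) mm in the carrier's frame; a good height for the TCP, fingers closing along the carrier's y. The fin is 30 mm long (x), 14 mm thick (y), 50 mm high above the plate, centred here
- camera: fixed inspection camera: white head, black lens barrel (41 mm diameter), steel post, dark 110 mm square pedestal. Origin straight below the lens rim, 109 mm in front of the post's axis, 0 to 40 mm above the bench and 20 mm below the pedestal's top; -x points horizontally the way it looks, z up. The lens axis dips 20 degrees; the head's top is about 270 mm above the origin
- lens (a point): centre of the lens's front rim, at (0, 0, 201) mm in the camera's frame
- focus (a point): the lens's focus point, in the air 150 mm from the front rim along the lens axis: at (-141, 0, 150) mm in the camera's frame. Its axes show the wanted attitude of the carrier: x towards the camera and 20 degrees (0.35 rad) below level, y level, z up and leaning 20 degrees towards the camera
- large_mount: round black mount 46 mm in diameter, 25 mm tall, on the folder; leave alone. Origin: centre of its underside
- square_mount: square black mount 34 by 34 mm, 25 mm tall, on the folder; leave alone. Origin: centre of its underside
- folder: pink folder lying on the bench, fixed, 115 (x) by 290 (y) by 6 mm; the three mounts stand on it, in a row along its y. Origin: centre of its underside
- amber_bottle: amber bottle with a red cap, 48 mm in diameter, 95 mm tall, standing at the right; leave alone. Origin: centre of its foot
- slide_box: white slide box 85 by 60 by 32 mm at the right; leave alone. Origin: centre of its underside
- dish: closed clear dish 58 mm in diameter, 17 mm tall, on the bench near the camera; leave alone. Origin: centre of its underside
- brush: wooden brush 150 mm long lying at the left; leave alone. Origin: near its middle
Mind the look-alikes: they are no part of the job. What is shaped like the carrier but yellow is not meant.

How it is judged (in metres and radians):
On the way:
1. the small mount stands flat between the four stops on the carrier, let go, while the carrier is still on the bench (distance between small_mount and seat below 0.007 m and angle between the z axis of small_mount and the z axis of carrier, either way round below 0.09 rad and height (world z) of carrier below 0.008 m and contact force between small_mount and the fingers below 0.1 N), for 0.2 s.
At the end, for the whole second after the job is handed in: The fingers alone hold the carrier in the air, at rest; the mount, untouched, stands flat between the stops (7 mm, 5 degrees); its top centre is within 20 mm of the focus point; the handle points away from the camera (11 degrees); the plate is tipped 20 degrees to the lens (within 10 degrees) (distance between small_mount and seat below 0.007 m and angle between the z axis of small_mount and the z axis of carrier, either way round below 0.09 rad and distance between mount_top and focus below 0.02 m and angle between the z axis of carrier and the z axis of focus, either way round below 0.17 rad and angle between the x axis of carrier and the x axis of focus, either way round below 0.2 rad and x of handle in the frame of focus below -0.04 m and height (world z) of carrier above 0.06 m and contact force between carrier and the fingers above 1 N and contact force between small_mount and the fingers below 0.1 N and contact force between carrier and camera below 0.1 N and linear speed of carrier below 0.02 m/s and angular speed of carrier below 0.15 rad/s); the arm keeps its last pose, push and grip.
It fails at once if another mount, the bottle, the slide box, the dish or the brush is moved more than 20 mm (distance of any of large_mount, square_mount, amber_bottle, slide_box, dish, brush from where it was at the start of the episode above 0.02 m).
It fails at once if the camera is struck or leaned on (contact force between camera and the arm above 3 N or contact force between camera and the fingers above 3 N or contact force between camera and carrier above 3 N).
It also fails if it takes over 48 s, if anything falls off the work surface, if the arm or the gripper's body presses on something with over 40 N, if the wrist force passes 120 N, or if a joint passes its speed limit or range.

## Working session

There is one attempt and no reset: what is moved stays moved. The work goes in short steps, Python scripts to look and compute and a tool call to move; the robot and the scene stay as the last step left them, time stands still between calls to the robot, and variables do not carry over. Pictures are saved under pics/ and viewed, about 8 in all and at most 12, crops included, and the job is handed in when it is done.

Besides the shell and the picture viewer there is one more tool, called after ">>>" as name(argument=value, ...), one argument or row to a line, values as JSON. play_rows: Moves the arm, as the interface text tells. Its arguments: {"type":"object","properties":{"commands":{"type":"array"},"squeeze":{"type":"number"}},"required":["commands"]}

```bash
mkdir -p pics; cat > h.py <<'E'
import numpy as np, cv2
from station import sense, eyes, job
def cam(n):
    c=eyes.camera_info(n); return np.array(c["intrinsics"]),np.array(c["R"]),np.array(c["t"]).ravel()
def on_plane(n,px,z):
    K,R,t=cam(n); d=R.T@np.linalg.solve(K,[px[0],px[1],1.]); o=-R.T@t
    return o+d*(z-o[2])/d[2]
def cloud(n,D):
    K,R,t=cam(n); v,u=np.mgrid[:480,:640]; p=np.stack([u,v,np.ones_like(u)],-1)@np.linalg.inv(K).T
    return (p*D[...,None]-t)@R
def proj(n,X):
    K,R,t=cam(n); q=K@(R@np.asarray(X,float)+t); return q[:2]/q[2]
E
python3 - <<'E'
from h import *
for n in("top","side"):
    im,D=eyes.capture(n); cv2.imwrite(f"pics/{n}0.png",im[...,::-1]); np.save(n+"0.npy",D)
    K,R,t=cam(n); print(n,"pos",(-R.T@t).round(),"fwd",R[2].round(2))
    P=cloud(n,D)
    for th in ["small_mount","mount_top","carrier","seat","handle","camera","lens","focus","large_mount","square_mount","folder"]:
        out=[]
        for d in eyes.place_of(th,n)[:3]:
            u,v=np.round(d["at"]).astype(int)
            out.append((round(d["confidence"],2),[u,v],P[min(max(v,0),479),min(max(u,0),639)].round().tolist()))
        print(n,th,out)
print(sense()["time_s"])
E
```

```text
top pos [ 298.   -2. 1633.] fwd [ 0.18  0.   -0.98]
top small_mount [(0.72, [np.int64(284), np.int64(281)], [461.0, 120.0, 32.0]), (0.56, [np.int64(229), np.int64(270)], [496.0, 294.0, 4.0])]
top mount_top [(0.41, [np.int64(227), np.int64(270)], [492.0, 294.0, 35.0])]
top carrier [(0.93, [np.int64(341), np.int64(282)], [464.0, -54.0, -4.0]), (0.83, [np.int64(406), np.int64(318)], [356.0, -254.0, 1.0]), (0.66, [np.int64(395), np.int64(257)], [544.0, -222.0, 2.0])]
top seat [(0.8, [np.int64(422), np.int64(320)], [351.0, -301.0, 7.0]), (0.77, [np.int64(336), np.int64(296)], [420.0, -39.0, 4.0])]
top handle [(0.94, [np.int64(395), np.int64(315)], [363.0, -213.0, 56.0]), (0.64, [np.int64(390), np.int64(269)], [499.0, -199.0, 55.0]), (0.64, [np.int64(352), np.int64(275)], [485.0, -88.0, 11.0])]
top camera [(0.61, [np.int64(303), np.int64(192)], [750.0, 70.0, 1.0])]
top lens [(0.95, [np.int64(298), np.int64(173)], [736.0, 74.0, 244.0])]
top focus []
top large_mount [(0.42, [np.int64(283), np.int64(280)], [464.0, 124.0, 27.0])]
top square_mount [(0.67, [np.int64(257), np.int64(273)], [484.0,
[... 904 characters left out ...]
.int64(376), np.int64(246)], [487.0, -189.0, 48.0]), (0.83, [np.int64(353), np.int64(271)], [480.0, -69.0, 52.0]), (0.63, [np.int64(426), np.int64(261)], [354.0, -202.0, 57.0])]
side camera [(0.91, [np.int64(235), np.int64(264)], [772.0, 39.0, -2.0])]
side lens [(0.91, [np.int64(226), np.int64(194)], [737.0, 69.0, 242.0]), (0.55, [np.int64(382), np.int64(205)], [593.0, -411.0, 14.0])]
side focus [(0.43, [np.int64(245), np.int64(385)], [484.0, 305.0, 29.0])]
side large_mount [(0.64, [np.int64(308), np.int64(333)], [476.0, 116.0, 6.0])]
side square_mount [(0.87, [np.int64(273), np.int64(358)], [481.0, 226.0, 30.0])]
side folder [(0.97, [np.int64(282), np.int64(362)], [469.0, 213.0, 12.0])]
1.2
```

View pics/top0.png

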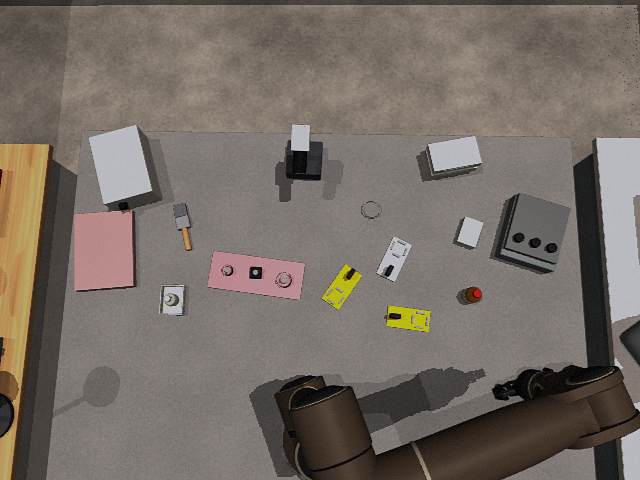

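View pics/side0.png

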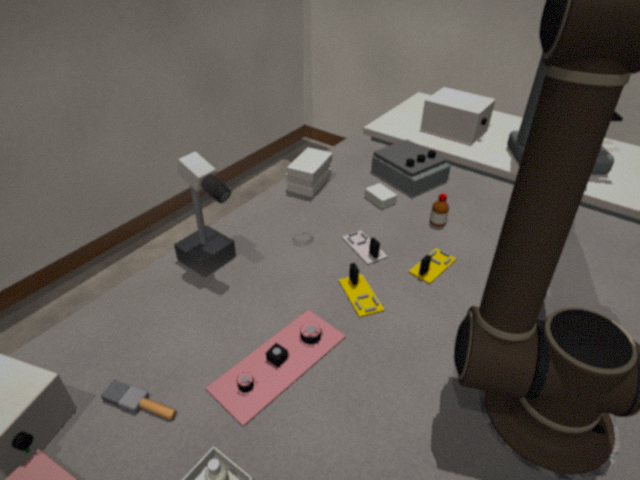

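Candidates for the carrier are at top (395,257), (341,282) and (408,318). Only (395,257) is aluminium; the other two are yellow. For the mount the candidates are (228,270), (256,272) and (284,280). (228,270) is the smaller round one and (256,272) is the square one. I'll confirm this in a crop and measure.

```bash
cat > m1.py <<'E'
from h import *
T=cv2.imread("pics/top0.png");S=cv2.imread("pics/side0.png")
def crop(I,u,v,w,h,k): return cv2.resize(I[v:v+h,u:u+w],None,fx=k,fy=k,interpolation=cv2.INTER_CUBIC)
a=crop(T,205,245,100,60,4); b=crop(T,365,230,100,60,4)
c=crop(T,265,115,100,90,4)[:360]; d=crop(S,165,145,100,90,4)
cv2.imwrite("pics/c1.png",np.vstack([np.hstack([a,b]),np.hstack([c,d])]))
P=cloud("top",np.load("top0.npy"));PS=cloud("side",np.load("side0.npy"))
def seg(I,n,box,f,z):
    u,v,w,h=box; m=np.zeros(I.shape[:2],np.uint8); m[v:v+h,u:u+w]=f(I[v:v+h,u:u+w].astype(int))
    k,l,s,ce=cv2.connectedComponentsWithStats(m); 
    i=1+np.argmax(s[1:,4]); yy,xx=np.where(l==i)
    return np.array([on_plane(n,(x,y),z)[:2] for x,y in zip(xx,yy)]),s[i],ce[i]
# carrier plate
for n,I,box in(("top",T,(370,230,50,55)),("side",S,(338,225,52,45))):
    X,s,ce=seg(I,n,box,lambda q:(q.min(-1)>150),6)
    r=cv2.minAreaRect(X.astype(np.float32)); print(n,"plate",s,ce,np.round(X.mean(0),1),r)
    print(cv2.boxPoints(r).round())
    X,s,ce=seg(I,n,box,lambda q:(q.max(-1)<45),56); print("fin",s,ce,np.round(X.mean(0),1), X.min(0),X.max(0))
for n,I,L in(("top",T,[(218,260,20,20),(246,262,20,20),(272,268,24,24)]),("side",S,[(233,370,25,25),(264,342,26,25),(296,320,30,27)])):
    for bx in L:
        X,s,ce=seg(I,n,bx,lambda q:(q[...,2]<110)|(q[...,1]>0.85*q[...,2]),20); r=cv2.minAreaRect(X.astype(np.float32))
        print(n,"mount",s,ce.round(1),np.round(X.mean(0),1),np.round(r[1]))
# camera cloud
for nm,Q in(("top",P[110:190,270:345]),("side",PS[145:275,165:245])):
    Q=Q.reshape(-1,3); Q=Q[(Q[:,0]>600)&(Q[:,0]<1000)&(abs(Q[:,1]-60)<130)]
    for lo,hi in((25,75),(75,130),(130,180),(180,220),(220,250),(250,280),(280,330)):
        q=Q[(Q[:,2]>lo)&(Q[:,2]<hi)]
        if len(q)>3: print(nm,lo,hi,len(q),np.median(q,0).round(),np.percentile(q,5,0).round(),np.percentile(q,95,0).round())
E
python3 m1.py
```

```text
top plate [376 237  36  45 664] [394.39457831 257.51957831] [ 542.  -219.5] ((539.4603881835938, -217.73666381835938), (62.79526901245117, 128.09901428222656), 64.4732666015625)
[[ 468. -218.]
 [ 584. -274.]
 [ 611. -217.]
 [ 495. -162.]]
fin [384 265  10  12  55] [388.47272727 270.45454545] [ 494.8 -194.6] [ 478.05177203 -208.27462198] [ 511.4099295  -181.09100985]
side plate [350 231  21  32 272] [360.83455882 246.63235294] [ 542.9 -210.3] ((547.6860961914062, -210.741943359375), (50.49778747558594, 133.73658752441406), 34.514286041259766)
[[ 489. -170.]
 [ 565. -280.]
 [ 606. -252.]
 [ 531. -141.]]
fin [370 239   9  19 130] [373.95384615 247.85384615] [ 483.3 -171. ] [ 460.70943141 -202.40828641] [ 505.82252878 -141.3654285 ]
top mount [224 265   9  11  53] [228.1 270.6] [491.6 293.7] [31. 25.]
top mount [249 267  13  12 149] [255.2 272.5] [487.  210.1] [34. 37.]
top mount [279 276   8   8  46] [282.8 279.7] [466.2 124.6] [22. 21.]
side mount [237 376  17  17 160] [245.6 385.3] [487.1 300.7] [33. 33.]
side mount [266 343  23  24 385] [276.4 355.1] [485.5 210.8] [44. 50.]
side mount [300 332  22  13 173] [310.4 338.7] [455.1 135.1] [46. 32.]
top 25 75 730 [837.  45.  52.] [793.  17.  36.] [895. 120.  59.]
top 220 250 46 [743.  63. 247.] [735.  52. 239.] [772.  91. 250.]
top 250 280 365 [774.  71. 263.] [741.  47. 251.] [808.  88. 279.]
top 280 330 412 [827.  69. 291.] [799.  47. 281.] [851.  90. 301.]
side 25 75 1562 [831.  81.  53.] [792.  21.  30.] [894. 122.  57.]
side 75 130 129 [842.  72. 104.] [838.  63.  80.] [851.  76. 127.]
side 130 180 132 [842.  72. 156.] [839.  63. 133.] [850.  76. 178.]
side 180 220 99 [842.  72. 198.] [838.  63. 182.] [850.  76. 216.]
side 220 250 240 [747.  86. 242.] [735.  61. 225.] [824.  93. 249.]
side 250 280 650 [788.  84. 264.] [741.  56. 252.] [850.  94. 278.]
side 280 330 506 [825.  73. 290.] [797.  47. 281.] [850.  93. 299.]
```

View pics/c1.png

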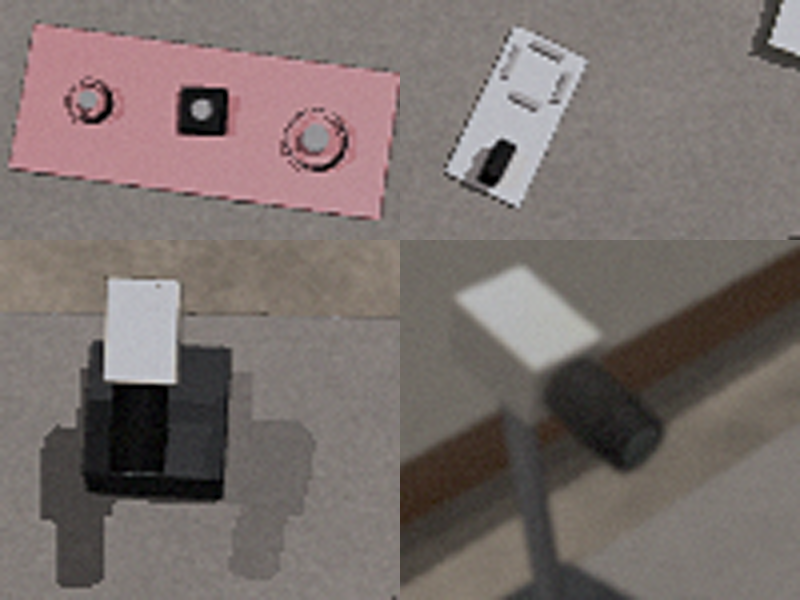

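The crop confirms both. The small mount is the left disc, with its spot at top (226.6,269.6). The carrier is the white-grey plate at (395,257) with its fin at (389,270) and its stops at the far end. The camera faces the robot. Next I'll measure the spot, the camera frame and the tool axes.

```bash
cat > m2.py <<'E'
from h import *
T=cv2.imread("pics/top0.png");S=cv2.imread("pics/side0.png")
def tri(pt,ps):
    A=[];b=[]
    for n,p in(("top",pt),("side",ps)):
        K,R,t=cam(n); M=K@np.c_[R,t]
        for i in(0,1): r=p[i]*M[2]-M[i]; A.append(r[:3]);b.append(-r[3])
    return np.linalg.lstsq(np.array(A),np.array(b),rcond=None)[0]
def spot(I,u,v,r=7):
    q=I[v-r:v+r+1,u-r:u+r+1].astype(float); w=((q.max(-1)-q.min(-1)<25)&(q.min(-1)>105)).astype(np.uint8)
    k,l,s,c=cv2.connectedComponentsWithStats(w); i=1+np.argmax(s[1:,4]); return c[i]+[u-r,v-r],s[i,4]
for nm,a,b in(("small",(227,270),(244,381)),("square",(255,272),(277,350)),("large",(283,279),(310,330))):
    pa,na=spot(T,*a);pb,nb=spot(S,*b)
    print(nm,pa.round(1),na,pb.round(1),nb,"tri",tri(pa,pb).round(1),"top@31",on_plane("top",pa,31)[:2].round(1),"side@31",on_plane("side",pb,31)[:2].round(1))
print("lens tri",tri((298,173),(226,194)).round(1), on_plane("top",(298,173),238),on_plane("side",(226,194),238))
P=np.vstack([cloud(n,np.load(n+"0.npy")).reshape(-1,3) for n in("top","side")])
q=P[(P[:,2]>50)&(P[:,2]<64)&(P[:,0]>740)&(P[:,0]<930)&(abs(P[:,1]-70)<90)]
print("ped",np.median(q[:,2]),cv2.minAreaRect(q[:,:2].astype(np.float32)))
for n in("top","side"):
    C=cloud(n,np.load(n+"0.npy")).reshape(-1,3)
    q=C[(C[:,2]>50)&(C[:,2]<64)&(C[:,0]>740)&(C[:,0]<930)&(abs(C[:,1]-70)<90)]; print(n,len(q),cv2.minAreaRect(q[:,:2].astype(np.float32)))
    q=C[(C[:,2]>262)&(C[:,2]<310)&(C[:,0]>770)&(C[:,0]<930)&(abs(C[:,1]-70)<60)]
    # head top: slope of centreline
    for lo in range(770,870,15):
        s=q[(q[:,0]>=lo)&(q[:,0]<lo+15)]
        if len(s)>5: print("  head",lo,len(s),np.percentile(s[:,1],[3,97]).round(1),np.median(s[:,2]).round())
# side/top head quad
for p,z in(((291.3,125),300),((310.2,125.5),300),((309.7,150.8),275),((291,150.8),275)): print(on_plane("top",p,z).round())
s=sense(); print(s["ee_pos"],np.round(s["orientation"],3),s["gripper_width"],s["time_s"])
E
python3 m2.py
```

```text
small [226.5 269.5] 16 [244.5 378.4] 31 tri [493.3 296.3  31.7] top@31 [493.6 296.6] side@31 [493.3 295.8]
square [254.7 271.9] 18 [276.3 350.6] 30 tri [486.9 209.7  32.5] top@31 [487.6 210.2] side@31 [486.9 208.5]
large [283.4 279.1] 35 [310.3 328.9] 52 tri [466.3 121.7  31.4] top@31 [467. 122.] side@31 [465.8 121.1]
lens tri [734.7  73.  244.6] [737.98178226  74.24934563 238.        ] [740.80887263  65.41629192 238.        ]
ped 53.79766028978241 ((847.438232421875, 67.36082458496094), (111.33186340332031, 113.99861907958984), 87.1983871459961)
top 533 ((846.85107421875, 68.02574920654297), (109.30989074707031, 110.74652862548828), 87.72525787353516)
  head 770 51 [60.2 83.5] 267.0
  head 785 109 [46.8 90.2] 277.0
  head 800 113 [44.6 92.6] 283.0
  head 815 115 [44.4 92.7] 289.0
  head 830 114 [44.5 92.6] 295.0
  head 845 71 [42.9 92.5] 299.0
side 1084 ((847.5171508789062, 67.35751342773438), (111.11807250976562, 113.97965240478516), 86.83734130859375)
  head 770 68 [59.4 84.8] 267.0
  head 785 186 [46.6 94.3] 276.0
  head 800 150 [46.4 94.3] 284.0
  head 815 147 [48.  93.7] 289.0
  head 830 171 [44.5 93.2] 294.0
  head 845 102 [46.9 92.8] 296.0
[852.  92. 300.]
[851.  41. 300.]
[789.  42. 275.]
[788.  93. 275.]
[ 192.18184436 -488.55066831  249.98153416] [[-0.     0.366 -0.931]
 [ 0.    -0.931 -0.366]
 [-1.    -0.     0.   ]] 85.34563970227275 1.2
```

```bash
cat > plan.py <<'E'
import sys
from h import *
from scipy.spatial.transform import Rotation as Ro
def plan(pos,R1,N):
    """N equal rows (shift then turn, tool axes) from the present pose to pos,R1"""
    s=sense(); p0=np.array(s["ee_pos"]);R0=np.array(s["orientation"])
    w=Ro.from_matrix(R0.T@R1).as_rotvec()/N
    M=sum(R0@Ro.from_rotvec(k*w).as_matrix() for k in range(N))
    v=np.linalg.solve(M,np.array(pos)-p0)
    print("row",np.r_[v/10,w].round(3),"x",N,"mm/row",np.linalg.norm(v).round(1))
def down(a): # tool x down, tool y at world angle a
    y=np.array([np.cos(a),np.sin(a),0]);x=np.array([0,0,-1.]); return np.c_[x,y,np.cross(x,y)]
def st():
    s=sense(); print("t",round(s["time_s"],2),"p",np.round(s["ee_pos"],1),"y",np.round(s["orientation"],3).tolist(),"w",round(s["gripper_width"],1),"F",np.round(s["contact_force"],1),"q",np.round(s["joint_pos"],2))
E
python3 -c "
from plan import *
plan([493.4,296.2,110],down(0.541),20)"
```

```text
row [ 0.7   -0.021 -4.78  -0.087 -0.     0.   ] x 20 mm/row 48.3
```

>>> play_rows(
  commands=[
    [0.7,-0.02,-4.78,-0.087,0,0,0.2],
    [0.7,-0.02,-4.78,-0.087,0,0,0.2],
    [0.7,-0.02,-4.78,-0.087,0,0,0.2],
    [0.7,-0.02,-4.78,-0.087,0,0,0.2],
    [0.7,-0.02,-4.78,-0.087,0,0,0.2],
  ],
)

```text
time_s: 1.7
ee_pos: [395.6, -362.9, 214.6]
orientation: [[0.0, 0.726, -0.687], [-0.0, -0.687, -0.726], [-1.0, 0.0, -0.0]]
contact_force: [0.1, -0.2, 0.8]
gripper_width: 51.2
```

>>> play_rows(
  commands=[
    [0.7,-0.02,-4.78,-0.087,0,0,0.2],
    [0.7,-0.02,-4.78,-0.087,0,0,0.2],
    [0.7,-0.02,-4.78,-0.087,0,0,0.2],
    [0.7,-0.02,-4.78,-0.087,0,0,0.2],
    [0.7,-0.02,-4.78,-0.087,0,0,0.2],
  ],
)

```text
time_s: 2.2
ee_pos: [525.6, -164.2, 179.6]
orientation: [[0.0, 0.948, -0.317], [-0.0, -0.317, -0.948], [-1.0, 0.0, 0.0]]
contact_force: [-0.2, -0.6, 0.0]
gripper_width: 51.6
```

>>> play_rows(
  commands=[
    [0.7,-0.02,-4.78,-0.087,0,0,0.2],
    [0.7,-0.02,-4.78,-0.087,0,0,0.2],
    [0.7,-0.02,-4.78,-0.087,0,0,0.2],
    [0.7,-0.02,-4.78,-0.087,0,0,0.2],
    [0.7,-0.02,-4.78,-0.087,0,0,0.2],
  ],
)

```text
time_s: 2.7
ee_pos: [559.8, 70.7, 144.7]
orientation: [[0.001, 0.994, 0.112], [0.0, 0.112, -0.994], [-1.0, 0.001, 0.0]]
contact_force: [1.2, -0.4, -0.2]
gripper_width: 50.7
```

>>> play_rows(
  commands=[
    [0.7,-0.02,-4.78,-0.087,0,0,0.2],
    [0.7,-0.02,-4.78,-0.087,0,0,0.2],
    [0.7,-0.02,-4.78,-0.087,0,0,0.2],
    [0.7,-0.02,-4.78,-0.087,0,0,0.2],
    [0.7,-0.02,-4.78,-0.087,0,0,0.2],
  ],
)

```text
time_s: 3.2
ee_pos: [491.8, 298.1, 109.7]
orientation: [[0.0, 0.854, 0.521], [0.0, 0.521, -0.854], [-1.0, 0.0, -0.0]]
contact_force: [0.6, -0.3, -0.7]
gripper_width: 51.0
```

>>> play_rows(
  commands=[
    [0,0,0,0,0,0,0.2],
    [0,0,0,0,0,0,0.2],
  ],
)

```text
time_s: 3.4
ee_pos: [491.7, 297.1, 109.7]
orientation: [[-0.0, 0.855, 0.519], [-0.001, 0.519, -0.855], [-1.0, -0.001, 0.0]]
contact_force: [0.3, 0.2, -0.7]
gripper_width: 51.2
```

```bash
python3 -c "
from plan import *
st(); plan([493.4,296.2,60],down(0.541),2)
im,D=eyes.capture('side'); c=im[300:440,160:360,::-1].copy()
for z in (60,31):
  for o in(0,):
    u,v=proj('side',[493.4,296.2,31]); 
cv2.imwrite('pics/s1.png',cv2.resize(c,None,fx=4,fy=4,interpolation=cv2.INTER_CUBIC))
print(((proj('side',[493.4,296.2,31])-[160,300])*4).round(), ((proj('side',sense()['ee_pos'])-[160,300])*4).round())"
```

```text
t 3.4 p [491.7 297.1 109.7] y [[-0.0, 0.855, 0.519], [-0.001, 0.519, -0.855], [-1.0, -0.001, 0.0]] w 51.2 F [ 0.3  0.2 -0.7] q [ 0.54  0.25 -0.19  1.12 -0.    1.57]
row [2.486 0.051 0.085 0.003 0.    0.   ] x 2 mm/row 24.9
[337. 314.] [324. 211.]
```

View pics/s1.png

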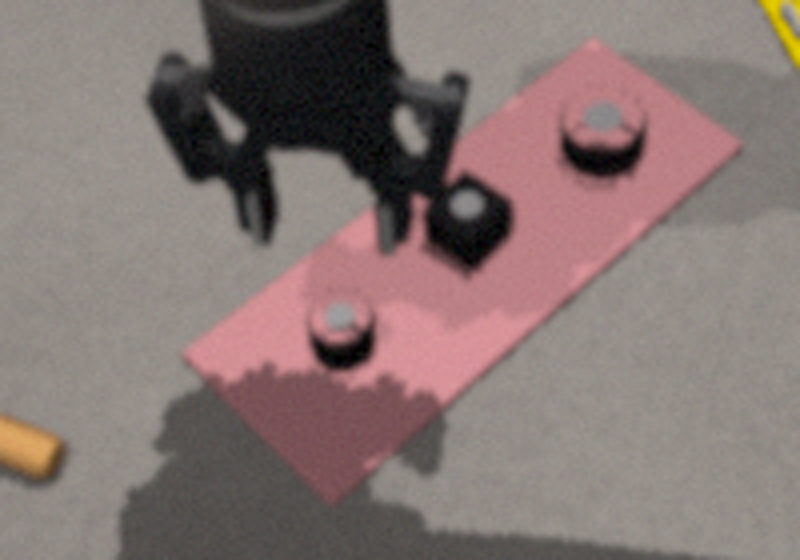

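The picture shows the spot at crop (340,315), against a prediction of (337,314). The finger midpoint also projects where expected, so I'll descend and grip.

>>> play_rows(
  commands=[
    [2.5,0.05,0.08,0,0,0,0.2],
    [2.5,0.05,0.08,0,0,0,0.2],
    [1.6,0,0,0,0,0,0.2],
    [1.05,0,0,0,0,0,0.2],
    [0,0,0,0,0,0,0.2],
  ],
  squeeze=40,
)

```text
time_s: 3.95
ee_pos: [494.0, 293.7, 32.4]
orientation: [[-0.002, 0.857, 0.516], [-0.001, 0.516, -0.857], [-1.0, -0.002, 0.0]]
contact_force: [-0.1, 0.1, 0.2]
gripper_width: 51.3
```

>>> play_rows(
  commands=[
    [0,0,0,0,0,0,-0.6],
    [0,0,0,0,0,0,-0.6],
    [0,0,0,0,0,0,-0.6],
    [0,0,0,0,0,0,-0.6],
    [0,0,0,0,0,0,-0.6],
  ],
)

```text
time_s: 4.45
ee_pos: [494.9, 295.6, 34.8]
orientation: [[0.002, 0.856, 0.517], [0.001, 0.517, -0.856], [-1.0, 0.002, 0.001]]
contact_force: [1.5, -1.8, 6.2]
gripper_width: 29.0
```

```bash
python3 -c "
from plan import *
st()"
```

```text
t 4.45 p [494.9 295.6  34.8] y [[0.002, 0.856, 0.517], [0.001, 0.517, -0.856], [-1.0, 0.002, 0.001]] w 29.0 F [ 1.5 -1.8  6.2] q [ 0.54  0.3  -0.3   0.96 -0.    1.57]
```

>>> play_rows(
  commands=[
    [0,0,0,0,0,0,-0.6],
    [0,0,0,0,0,0,-0.6],
  ],
)

```text
time_s: 4.65
ee_pos: [494.9, 295.6, 34.8]
orientation: [[0.002, 0.856, 0.518], [0.001, 0.518, -0.856], [-1.0, 0.002, 0.001]]
contact_force: [0.5, -0.8, 6.4]
gripper_width: 29.2
```

```bash
python3 -c "
from plan import *
st()
im,D=eyes.capture('side'); c=im[330:430,190:310,::-1].copy()
cv2.imwrite('pics/s2.png',cv2.resize(c,None,fx=6,fy=6,interpolation=cv2.INTER_CUBIC))
print(((proj('side',[493.4,296.2,31])-[190,330])*6).round(), ((proj('side',sense()['ee_pos'])-[190,330])*6).round())"
```

```text
t 4.65 p [494.9 295.6  34.8] y [[0.002, 0.856, 0.518], [0.001, 0.518, -0.856], [-1.0, 0.002, 0.001]] w 29.2 F [ 0.5 -0.8  6.4] q [ 0.54  0.3  -0.3   0.96 -0.    1.57]
[326. 291.] [323. 280.]
```

View pics/s2.png

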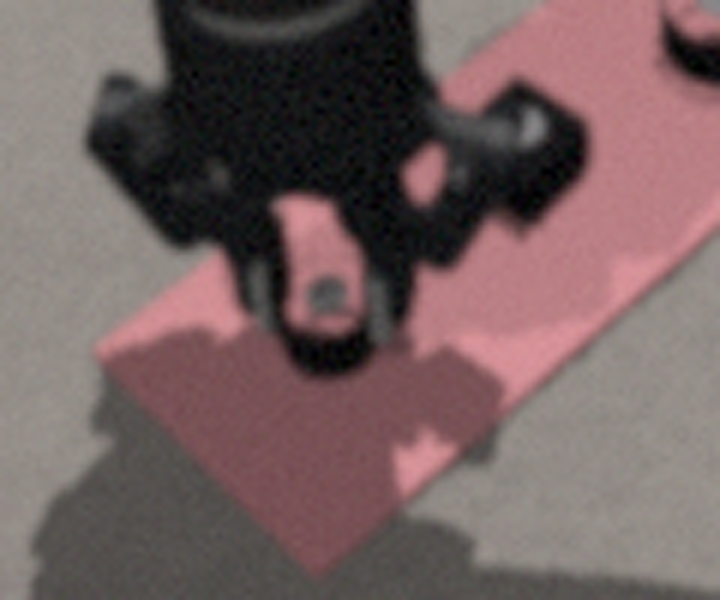

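The side crop shows the disc upright between both pads, with its spot at (326,295). I'll lift it 90 mm.

>>> play_rows(
  commands=[
    [-1,0,0,0,0,0,-0.6],
    [-2,0,0,0,0,0,-0.6],
    [-3,0,0,0,0,0,-0.6],
    [-3,0,0,0,0,0,-0.6],
    [0,0,0,0,0,0,-0.6],
  ],
)

```text
time_s: 5.2
ee_pos: [495.8, 296.7, 128.5]
orientation: [[0.006, 0.855, 0.518], [0.004, 0.518, -0.855], [-1.0, 0.007, -0.0]]
contact_force: [1.9, 1.1, -1.0]
gripper_width: 29.4
```

```bash
cat > m3.py <<'E'
from plan import *
from scipy.optimize import minimize
st()
# refine the carrier pose on the first pictures: plate outline brightness contrast (plate vs. bench) in both views
G={"top":cv2.imread("pics/top0.png",0).astype(np.float32),"side":cv2.imread("pics/side0.png",0).astype(np.float32)}
def edge(n,a,use):
    c,s=np.cos(a[2]),np.sin(a[2]); tot=0
    for fx,sg in use:   # sample just inside / outside
        t=np.linspace(-.9,.9,60)
        for d,w in((-3,1),(3,-1)):
            X=np.c_[t*65,np.full(60,sg*(32+d))] if fx=='y' else np.c_[np.full(60,sg*(65+d)),t*32]
            W=np.c_[a[0]+c*X[:,0]-s*X[:,1],a[1]+s*X[:,0]+c*X[:,1],np.full(60,6.)]
            uv=np.array([proj(n,q) for q in W],np.float32)
            tot+=w*cv2.remap(G[n],uv[None,:,0].copy(),uv[None,:,1].copy(),cv2.INTER_LINEAR).mean()
    return -tot
al=[('y',1),('y',-1),('x',1),('x',-1)]
for n,use in(("top",al),("side",[('y',1),('x',1),('y',-1)])):
    r=minimize(lambda a:edge(n,a,use),[539.5,-217.7,-.443],method="Nelder-Mead",options=dict(initial_simplex=np.array([[539.5,-217.7,-.443],[545,-217.7,-.443],[539.5,-212,-.443],[539.5,-217.7,-.38]]),xatol=.05))
    x=r.x; print(n,x.round(3),r.fun,"seat",(x[0]+35*np.cos(x[2])).round(1),(x[1]+35*np.sin(x[2])).round(1))
for n in("top","side"):
    print(n,[(round(d["confidence"],2),on_plane(n,d["at"],6)[:2].round(1).tolist()) for d in eyes.place_of("seat",n)])
plan([571,-233,110],down(-0.443),20)
E
python3 m3.py
```

```text
t 5.2 p [495.8 296.7 128.5] y [[0.006, 0.855, 0.518], [0.004, 0.518, -0.855], [-1.0, 0.007, -0.0]] w 29.4 F [ 1.9  1.1 -1. ] q [ 0.54  0.24 -0.16  1.16  0.    1.57]Traceback (most recent call last):
  File "m3.py", line 18, in <module>
    r=minimize(lambda a:edge(n,a,use),[539.5,-217.7,-.443],method="Nelder-Mead",options=dict(initial_simplex=np.array([[539.5,-217.7,-.443],[545,-217.7,-.443],[539.5,-212,-.443],[539.5,-217.7,-.38]]),xatol=.05))
    res = _minimize_neldermead(fun, x0, args, callback, bounds=bounds,
                               **options)
    fxr = func(xr)
    fx = function(np.copy(x), *(wrapper_args + args))
  File "m3.py", line 18, in <lambda>
    r=minimize(lambda a:edge(n,a,use),[539.5,-217.7,-.443],method="Nelder-Mead",options=dict(initial_simplex=np.array([[539.5,-217.7,-.443],[545,-217.7,-.443],[539.5,-212,-.443],[539.5,-217.7,-.38]]),xatol=.05))
                        ~~~~^^^^^^^^^
  File "m3.py", line 13, in edge
    uv=np.array([proj(n,q) for q in W],np.float32)
                 ~~~~^^^^^
  File "h.py", line 12, in proj
    K,R,t=cam(n); q=K@(R@np.asarray(X,float)+t); return q[:2]/q[2]
          ~~~^^^
  File "h.py", line 4, in cam
    c=eyes.camera_info(n); return np.array(c["intrinsics"]),np.array(c["R"]),np.array(c["t"]).ravel()
ValueError: time passes only in moves, steps and waits
```

```bash
sed -i 's/^def cam(n):/import functools\n@functools.lru_cache\ndef cam(n):/' h.py; sed -i 's/method="Nelder-Mead"/method="Nelder-Mead"/' m3.py; python3 m3.py
```

```text
t 5.2 p [495.8 296.7 128.5] y [[0.006, 0.855, 0.518], [0.004, 0.518, -0.855], [-1.0, 0.007, -0.0]] w 29.4 F [ 1.9  1.1 -1. ] q [ 0.54  0.24 -0.16  1.16  0.    1.57]
top [ 5.39318e+02 -2.18370e+02 -4.46000e-01] -267.5074462890625 seat 570.9 -233.5
side [ 5.40019e+02 -2.19427e+02 -4.41000e-01] -63.93524932861328 seat 571.7 -234.4
top [(0.8, [351.4, -301.0]), (0.77, [418.3, -39.9])]
side [(0.92, [347.9, -296.3]), (0.83, [414.7, -41.0]), (0.77, [575.3, -236.2])]
row [ 0.071  0.191  2.776  0.049 -0.    -0.   ] x 20 mm/row 27.8
```

```bash
python3 -c "
from plan import *
plan([570.8,-235,100],down(-0.444),15)"
```

```text
row [ 0.162  0.224  3.717  0.066 -0.    -0.   ] x 15 mm/row 37.3
```

>>> play_rows(
  commands=[
    [0.16,0.22,3.72,0.066,0,0,-0.6],
    [0.16,0.22,3.72,0.066,0,0,-0.6],
    [0.16,0.22,3.72,0.066,0,0,-0.6],
    [0.16,0.22,3.72,0.066,0,0,-0.6],
    [0.16,0.22,3.72,0.066,0,0,-0.6],
  ],
)

```text
time_s: 5.8
ee_pos: [577.8, 128.6, 113.7]
orientation: [[-0.003, 0.978, 0.21], [-0.0, 0.21, -0.978], [-1.0, -0.003, -0.0]]
contact_force: [0.7, 1.0, -0.6]
gripper_width: 29.8
```

>>> play_rows(
  commands=[
    [0.16,0.22,3.72,0.066,0,0,-0.6],
    [0.16,0.22,3.72,0.066,0,0,-0.6],
    [0.16,0.22,3.72,0.066,0,0,-0.6],
    [0.16,0.22,3.72,0.066,0,0,-0.6],
    [0.16,0.22,3.72,0.066,0,0,-0.6],
  ],
)

```text
time_s: 6.3
ee_pos: [603.5, -55.0, 105.7]
orientation: [[-0.003, 0.993, -0.118], [0.0, -0.118, -0.993], [-1.0, -0.003, -0.0]]
contact_force: [-0.5, 0.6, -0.4]
gripper_width: 29.0
```

>>> play_rows(
  commands=[
    [0.16,0.22,3.72,0.066,0,0,-0.6],
    [0.16,0.22,3.72,0.066,0,0,-0.6],
    [0.16,0.22,3.72,0.066,0,0,-0.6],
    [0.16,0.22,3.72,0.066,0,0,-0.6],
    [0.16,0.22,3.72,0.066,0,0,-0.6],
  ],
)

```text
time_s: 6.8
ee_pos: [568.2, -236.9, 97.6]
orientation: [[-0.003, 0.901, -0.434], [0.001, -0.434, -0.901], [-1.0, -0.003, -0.0]]
contact_force: [0.2, -0.3, -0.5]
gripper_width: 29.2
```

>>> play_rows(
  commands=[
    [0,0,0,0,0,0,-0.6],
    [0,0,0,0,0,0,-0.6],
    [0,0,0,0,0,0,-0.6],
  ],
)

```text
time_s: 7.1
ee_pos: [569.2, -234.9, 98.7]
orientation: [[-0.001, 0.903, -0.43], [0.001, -0.43, -0.903], [-1.0, -0.001, -0.0]]
contact_force: [0.2, 1.4, 0.2]
gripper_width: 29.2
```

```bash
python3 -c "
from plan import *
st(); plan([570.8,-235,60],down(-0.444),1)
im,D=eyes.capture('side'); u0,v0=320,190; c=im[v0:v0+80,u0:u0+100,::-1].copy()
cv2.imwrite('pics/s3.png',cv2.resize(c,None,fx=8,fy=7.5,interpolation=cv2.INTER_CUBIC))
p=np.array(sense()['ee_pos'])
for q in(p,p-[0,0,3.8],p-[0,0,28.8],[571.3,-234,6]): print(((proj('side',q)-[u0,v0])*[8,7.5]).round())"
```

```text
t 7.1 p [ 569.2 -234.9   98.7] y [[-0.001, 0.903, -0.43], [0.001, -0.43, -0.903], [-1.0, -0.001, -0.0]] w 29.2 F [0.2 1.4 0.2] q [-0.39  0.33 -0.11  1.13  0.    1.62]
row [ 3.868e+00  1.490e-01 -5.900e-02 -1.000e-03 -0.000e+00  1.000e-03] x 1 mm/row 38.7
[316. 156.]
[315. 165.]
[310. 222.]
[293. 362.]
```

View pics/s3.png

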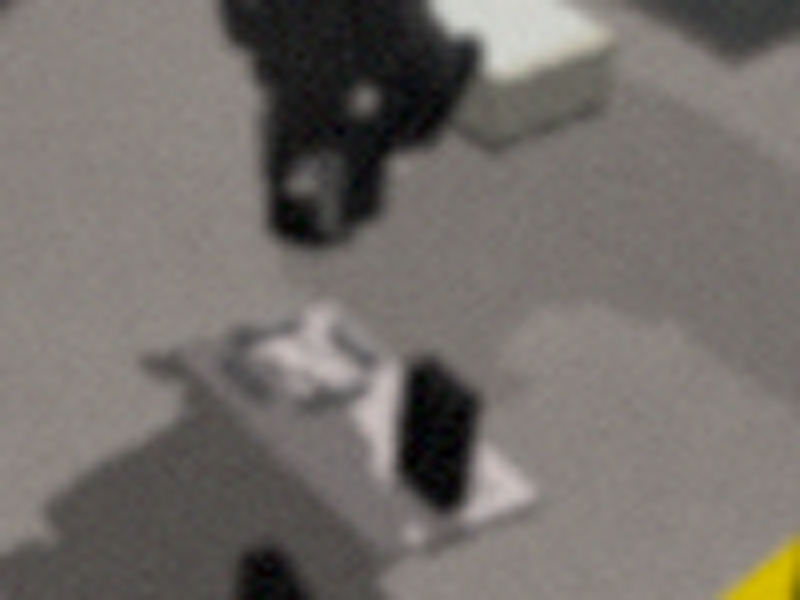

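>>> play_rows(
  commands=[
    [2,0.12,-0.02,0,0,0,-0.6],
    [2,0.11,-0.02,0,0,0,-0.6],
    [1,0,0,0,0,0,-0.6],
    [0,0,0,0,0,0,-0.6],
    [0,0,0,0,0,0,-0.6],
  ],
)

```text
time_s: 7.65
ee_pos: [572.0, -235.9, 49.9]
orientation: [[0.0, 0.903, -0.43], [0.0, -0.43, -0.903], [-1.0, -0.0, -0.0]]
contact_force: [-0.4, -0.5, -0.8]
gripper_width: 29.2
```

```bash
python3 -c "
from plan import *
st()
v=[]
for n,(u0,v0) in dict(side=(330,205),top=(372,228)).items():
  im,D=eyes.capture(n); c=im[v0:v0+50,u0:u0+50,::-1].copy()
  v.append(cv2.resize(c,None,fx=8,fy=8,interpolation=cv2.INTER_CUBIC))
  p=np.array(sense()['ee_pos'])
  for q in(p,p-[0,0,28.8],[571.3,-234,6]): print(n,((proj(n,q)-[u0,v0])*8).round())
cv2.imwrite('pics/s4.png',np.hstack(v))"
```

```text
t 7.65 p [ 572.  -235.9   49.9] y [[0.0, 0.903, -0.43], [0.0, -0.43, -0.903], [-1.0, -0.0, -0.0]] w 29.2 F [-0.4 -0.5 -0.8] q [-0.39  0.37 -0.17  1.03  0.    1.62]
side [222. 159.]
side [216. 227.]
side [213. 267.]
top [239. 140.]
top [228. 153.]
top [216. 162.]
```

View pics/s4.png

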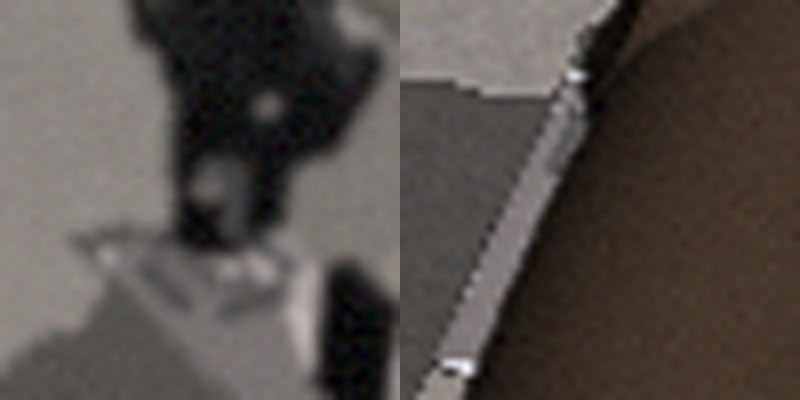

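```bash
python3 -c "
from plan import *
c,s=np.cos(-.444),np.sin(-.444)
for x,y in((0,22),(-22,0),(30,32),(-80+15,7),(-80-15,7),(0,0)):
  for z in ((12,) if abs(x)<60 else (56,)): print(x,y,((proj('side',[571.3+c*x-s*y,-234+s*x+c*y,z])-[330,205])*8).round())"
```

```text
0 22 [160. 271.]
-22 0 [248. 288.]
30 32 [ 90. 232.]
-65 7 [311. 260.]
-95 7 [363. 311.]
0 0 [214. 253.]
```

The predicted stop positions match the picture to about 1 mm, so I'll lower it.

>>> play_rows(
  commands=[
    [0.6,0,0,0,0,0,-0.6],
    [0.4,0,0,0,0,0,-0.6],
    [0.2,0,0,0,0,0,-0.6],
    [0,0,0,0,0,0,-0.6],
  ],
)

```text
time_s: 8.15
ee_pos: [571.3, -236.4, 37.0]
orientation: [[-0.001, 0.902, -0.431], [0.0, -0.431, -0.902], [-1.0, -0.001, 0.0]]
contact_force: [0.8, 0.0, -0.5]
gripper_width: 29.3
```

>>> play_rows(
  commands=[
    [0.15,0,0,0,0,0,-0.6],
    [0.15,0,0,0,0,0,-0.6],
    [0,0,0,0,0,0,-0.6],
  ],
)

```text
time_s: 8.45
ee_pos: [571.8, -236.6, 34.8]
orientation: [[0.0, 0.902, -0.431], [-0.0, -0.431, -0.902], [-1.0, 0.0, 0.0]]
contact_force: [-0.0, 0.2, 1.6]
gripper_width: 29.4
```

Contact came at 34.8 mm, the same grip height as at pick-up, so the mount is on the plate and not on a stop. I'll release it and rise.

>>> play_rows(
  commands=[
    [0,0,0,0,0,0,0.05],
    [0,0,0,0,0,0,0.05],
    [0,0,0,0,0,0,0.05],
    [0,0,0,0,0,0,0.05],
    [0,0,0,0,0,0,0.05],
  ],
)

```text
time_s: 8.95
ee_pos: [571.7, -236.5, 34.4]
orientation: [[-0.0, 0.902, -0.431], [0.0, -0.431, -0.902], [-1.0, -0.0, 0.0]]
contact_force: [0.2, -0.9, 0.2]
gripper_width: 45.2
```

>>> play_rows(
  commands=[
    [-0.5,0,0,0,0,0,0.05],
    [-2,0,0,0,0,0,0.05],
    [-4,0,0,0,0,0,0.05],
    [-4,0,0,0,0,0,0.05],
    [0,0,0,0,0,0,0.05],
  ],
)

```text
time_s: 9.45
ee_pos: [574.5, -237.6, 146.3]
orientation: [[0.009, 0.902, -0.431], [-0.004, -0.431, -0.902], [-1.0, 0.01, -0.001]]
contact_force: [0.5, -0.6, 0.3]
gripper_width: 44.6
```

```bash
python3 -c "
from plan import *
st()
im,D=eyes.capture('side'); u0,v0=330,205; c=im[v0:v0+60,u0:u0+80,::-1].copy()
cv2.imwrite('pics/s5.png',cv2.resize(c,None,fx=9,fy=9,interpolation=cv2.INTER_CUBIC))
for q in([571.3,-234,31],[571.3,-234,6],[499,-199.6,56]): print(((proj('side',q)-[u0,v0])*9+4).round())
a=-.444+np.pi/2
plan([499,-199.6,110],down(a),12)
plan([499,-199.6,110],down(a-np.pi),12)"
```

```text
t 9.45 p [ 574.5 -237.6  146.3] y [[0.009, 0.902, -0.431], [-0.004, -0.431, -0.902], [-1.0, 0.01, -0.001]] w 44.6 F [ 0.5 -0.6  0.3] q [-0.39  0.32 -0.03  1.22 -0.    1.62]
[248. 239.]
[243. 304.]
[403. 318.]
row [ 0.276 -0.57  -0.523 -0.131  0.    -0.   ] x 12 mm/row 8.2
row [ 0.276 -0.593  0.496  0.131 -0.    -0.   ] x 12 mm/row 8.2
```

View pics/s5.png

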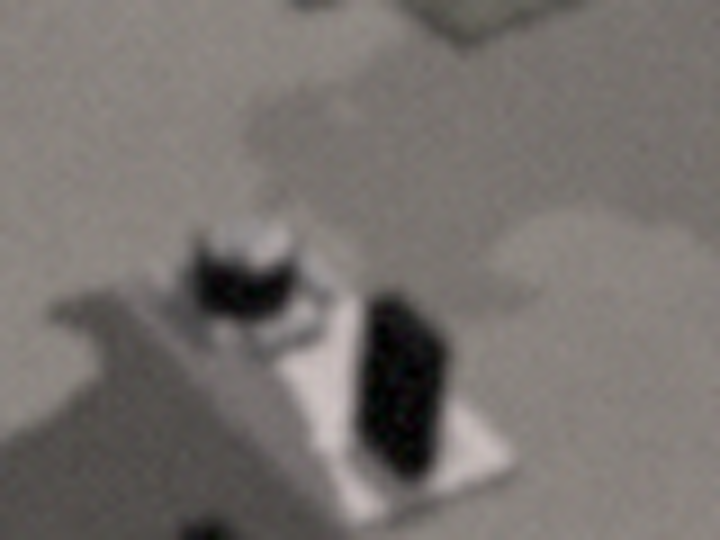

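The crop shows the mount upright inside the stops, top at (248,240) against a predicted (248,239). The fin top at (404,320) also agrees. Next I'll move over the handle.

>>> play_rows(
  commands=[
    [0.28,-0.57,-0.52,-0.131,0,0,0.2],
    [0.28,-0.57,-0.52,-0.131,0,0,0.2],
    [0.28,-0.57,-0.52,-0.131,0,0,0.2],
    [0.28,-0.57,-0.52,-0.131,0,0,0.2],
    [0.28,-0.57,-0.52,-0.131,0,0,0.2],
  ],
)

```text
time_s: 10.0
ee_pos: [548.0, -205.7, 124.1]
orientation: [[-0.002, 0.977, 0.213], [0.001, 0.213, -0.977], [-1.0, -0.002, -0.001]]
contact_force: [-0.4, 0.2, 0.3]
gripper_width: 51.4
```

>>> play_rows(
  commands=[
    [0.28,-0.57,-0.52,-0.131,0,0,0.2],
    [0.28,-0.57,-0.52,-0.131,0,0,0.2],
    [0.28,-0.57,-0.52,-0.131,0,0,0.2],
    [0.28,-0.57,-0.52,-0.131,0,0,0.2],
    [0.28,-0.57,-0.52,-0.131,0,0,0.2],
  ],
)

```text
time_s: 10.5
ee_pos: [511.3, -195.8, 110.2]
orientation: [[-0.002, 0.645, 0.764], [0.001, 0.764, -0.645], [-1.0, -0.001, -0.002]]
contact_force: [-0.2, 0.0, 0.3]
gripper_width: 51.5
```

>>> play_rows(
  commands=[
    [0.28,-0.57,-0.52,-0.131,0,0,0.2],
    [0.28,-0.57,-0.52,-0.131,0,0,0.2],
    [0,0,0,0,0,0,0.2],
    [0,0,0,0,0,0,0.2],
    [0,0,0,0,0,0,0.2],
  ],
)

```text
time_s: 11.0
ee_pos: [497.4, -199.0, 105.7]
orientation: [[-0.0, 0.432, 0.902], [0.0, 0.902, -0.432], [-1.0, 0.0, -0.0]]
contact_force: [0.8, 0.5, 0.6]
gripper_width: 51.3
```

```bash
python3 -c "
from plan import *
st(); plan([499,-199.6,36],down(-.444+np.pi/2),1)"
```

```text
t 11.0 p [ 497.4 -199.   105.7] y [[-0.0, 0.432, 0.902], [0.0, 0.902, -0.432], [-1.0, 0.0, -0.0]] w 51.3 F [0.8 0.5 0.6] q [-0.38  0.19 -0.29  1.1   0.    0.07]
row [ 6.972e+00  1.700e-02  1.710e-01 -3.000e-03 -0.000e+00 -0.000e+00] x 1 mm/row 69.7
```

>>> play_rows(
  commands=[
    [2.5,0.01,0.17,0,0,0,0.2],
    [2.5,0.01,0,0,0,0,0.2],
    [1.3,0,0,0,0,0,0.2],
    [0.5,0,0,0,0,0,0.2],
    [0,0,0,0,0,0,0.2],
  ],
  squeeze=40,
)

```text
time_s: 11.5
ee_pos: [498.7, -199.5, 37.6]
orientation: [[-0.001, 0.431, 0.903], [0.0, 0.903, -0.431], [-1.0, -0.0, -0.001]]
contact_force: [0.3, -0.2, 0.3]
gripper_width: 51.4
```

>>> play_rows(
  commands=[
    [0,0,0,0,0,0,-0.3],
    [0,0,0,0,0,0,-0.5],
    [0,0,0,0,0,0,-0.7],
    [0,0,0,0,0,0,-0.9],
    [0,0,0,0,0,0,-1],
  ],
)

```text
time_s: 12.0
ee_pos: [499.5, -199.8, 38.9]
orientation: [[0.002, 0.43, 0.903], [-0.001, 0.903, -0.43], [-1.0, 0.0, 0.002]]
contact_force: [-0.3, 0.7, 6.0]
gripper_width: 13.5
```

>>> play_rows(
  commands=[
    [0,0,0,0,0,0,-1],
    [0,0,0,0,0,0,-1],
    [0,0,0,0,0,0,-1],
  ],
  squeeze=90,
)

```text
time_s: 12.3
ee_pos: [499.6, -199.9, 39.1]
orientation: [[0.002, 0.43, 0.903], [-0.001, 0.903, -0.43], [-1.0, 0.0, 0.002]]
contact_force: [-0.3, -0.1, 5.4]
gripper_width: 12.8
```

```bash
cat > fin.py <<'E'
from plan import *
st()
yaw=-0.045; F=np.array([597.4,79.0,184.]); c,s=np.cos(yaw),np.sin(yaw); t=0.349
X=np.array([c*np.cos(t),s*np.cos(t),-np.sin(t)]);Y=np.array([-s,c,0]);Z=np.cross(X,Y)
Rf=np.c_[X,Y,Z]
def tcp(off,Rt): # off: TCP in carrier frame; Rt: tool axes in carrier frame
    return F+Rf@(np.array(off)-[35,0,31]), Rf@Rt
Rt=np.c_[[0,0,-1.],[0,1.,0],[1.,0,0]]
E
python3 -c "
from fin import *
p,R=tcp([-45,0,36],Rt); print(p.round(1),R.round(3))"
```

```text
t 12.3 p [ 499.6 -199.9   39.1] y [[0.002, 0.43, 0.903], [-0.001, 0.903, -0.43], [-1.0, 0.0, 0.002]] w 12.8 F [-0.3 -0.1  5.4] q [-0.38  0.23 -0.38  0.95  0.    0.06]
[524.   82.3 216.1] [[-0.342  0.045  0.939]
 [ 0.015  0.999 -0.042]
 [-0.94   0.    -0.342]]
```

>>> play_rows(
  commands=[
    [-0.4,0,0,0,0,0,-1],
    [-0.8,0,0,0,0,0,-1],
    [-1.5,0,0,0,0,0,-1],
    [-2,0,0,0,0,0,-1],
    [-2,0,0,0,0,0,-1],
  ],
)

```text
time_s: 12.8
ee_pos: [498.2, -199.5, 105.4]
orientation: [[-0.002, 0.43, 0.903], [0.0, 0.903, -0.43], [-1.0, -0.0, -0.002]]
contact_force: [0.1, -0.1, -3.7]
gripper_width: 12.8
```

>>> play_rows(
  commands=[
    [-2,0,0,0,0,0,-1],
    [-1.5,0,0,0,0,0,-1],
    [-0.8,0,0,0,0,0,-1],
    [0,0,0,0,0,0,-1],
    [0,0,0,0,0,0,-1],
  ],
)

```text
time_s: 13.3
ee_pos: [498.4, -199.5, 147.2]
orientation: [[-0.001, 0.43, 0.903], [0.0, 0.903, -0.43], [-1.0, -0.0, -0.001]]
contact_force: [0.6, 0.8, -2.9]
gripper_width: 13.0
```

```bash
python3 -c "
from fin import *
p,R=tcp([-45,0,38],Rt); print(p.round(1)); plan(p,R,25)
im,D=eyes.capture('side'); u0,v0=320,150; c=im[v0:v0+110,u0:u0+110,::-1].copy()
cv2.imwrite('pics/s6.png',cv2.resize(c,None,fx=5,fy=5,interpolation=cv2.INTER_CUBIC))"
```

```text
t 13.3 p [ 498.4 -199.5  147.2] y [[-0.001, 0.43, 0.903], [0.0, 0.903, -0.43], [-1.0, -0.0, -0.001]] w 13.0 F [ 0.6  0.8 -2.9] q [-0.38  0.17 -0.22  1.19 -0.    0.06]
[524.7  82.3 217.9]
row [-0.263  1.118 -0.23  -0.016  0.014 -0.003] x 25 mm/row 11.7
```

View pics/s6.png

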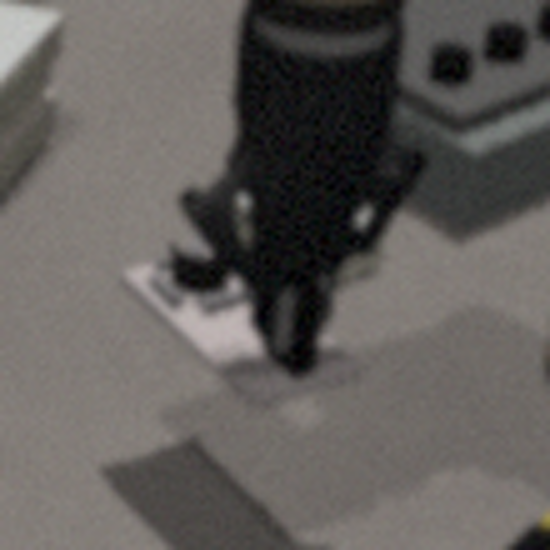

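The carrier is held level and the mount is still between its stops, crop (200,270). I'll move slowly towards the focus point.

>>> play_rows(
  commands=[
    [-0.26,1.12,-0.23,-0.016,0.014,-0.003,-1],
    [-0.26,1.12,-0.23,-0.016,0.014,-0.003,-1],
    [-0.26,1.12,-0.23,-0.016,0.014,-0.003,-1],
    [-0.26,1.12,-0.23,-0.016,0.014,-0.003,-1],
    [-0.26,1.12,-0.23,-0.016,0.014,-0.003,-1],
  ],
)

```text
time_s: 13.85
ee_pos: [511.5, -142.5, 161.1]
orientation: [[-0.071, 0.354, 0.932], [0.014, 0.935, -0.354], [-0.997, -0.012, -0.072]]
contact_force: [-0.3, 0.6, -1.9]
gripper_width: 13.2
```

>>> play_rows(
  commands=[
    [-0.26,1.12,-0.23,-0.016,0.014,-0.003,-1],
    [-0.26,1.12,-0.23,-0.016,0.014,-0.003,-1],
    [-0.26,1.12,-0.23,-0.016,0.014,-0.003,-1],
    [-0.26,1.12,-0.23,-0.016,0.014,-0.003,-1],
    [-0.26,1.12,-0.23,-0.016,0.014,-0.003,-1],
  ],
)

```text
time_s: 14.35
ee_pos: [519.9, -86.5, 174.4]
orientation: [[-0.142, 0.278, 0.95], [0.022, 0.96, -0.278], [-0.99, -0.019, -0.142]]
contact_force: [0.2, -0.3, -2.7]
gripper_width: 13.2
```

>>> play_rows(
  commands=[
    [-0.26,1.12,-0.23,-0.016,0.014,-0.003,-1],
    [-0.26,1.12,-0.23,-0.016,0.014,-0.003,-1],
    [-0.26,1.12,-0.23,-0.016,0.014,-0.003,-1],
    [-0.26,1.12,-0.23,-0.016,0.014,-0.003,-1],
    [-0.26,1.12,-0.23,-0.016,0.014,-0.003,-1],
  ],
)

```text
time_s: 14.85
ee_pos: [525.0, -29.7, 188.0]
orientation: [[-0.212, 0.199, 0.957], [0.024, 0.98, -0.199], [-0.977, -0.019, -0.213]]
contact_force: [-0.3, 1.4, -2.5]
gripper_width: 12.9
```

>>> play_rows(
  commands=[
    [-0.26,1.12,-0.23,-0.016,0.014,-0.003,-1],
    [-0.26,1.12,-0.23,-0.016,0.014,-0.003,-1],
    [-0.26,1.12,-0.23,-0.016,0.014,-0.003,-1],
    [-0.26,1.12,-0.23,-0.016,0.014,-0.003,-1],
    [0,0,0,0,0,0,-1],
  ],
)

```text
time_s: 15.35
ee_pos: [526.8, 16.3, 199.3]
orientation: [[-0.267, 0.134, 0.954], [0.021, 0.991, -0.133], [-0.963, -0.015, -0.268]]
contact_force: [0.4, -0.8, -2.4]
gripper_width: 13.2
```

```bash
python3 -c "
from fin import *
p,R=tcp([-45,0,38],Rt); print(p.round(1)); plan(p,R,7)"
```

```text
t 15.35 p [526.8  16.3 199.3] y [[-0.267, 0.134, 0.954], [0.021, 0.991, -0.133], [-0.963, -0.015, -0.268]] w 13.2 F [ 0.4 -0.8 -2.4] q [0.02 0.35 0.1  1.59 0.03 0.15]
[524.7  82.3 217.9]
row [-0.226  0.933 -0.197 -0.013  0.011 -0.002] x 7 mm/row 9.8
```

>>> play_rows(
  commands=[
    [-0.23,0.93,-0.2,-0.013,0.011,-0.002,-1],
    [-0.23,0.93,-0.2,-0.013,0.011,-0.002,-1],
    [-0.23,0.93,-0.2,-0.013,0.011,-0.002,-1],
    [-0.23,0.93,-0.2,-0.013,0.011,-0.002,-1],
    [-0.23,0.93,-0.2,-0.013,0.011,-0.002,-1],
  ],
)

```text
time_s: 15.85
ee_pos: [525.4, 62.7, 212.8]
orientation: [[-0.321, 0.071, 0.944], [0.017, 0.997, -0.069], [-0.947, -0.006, -0.321]]
contact_force: [0.9, 0.7, -2.9]
gripper_width: 12.9
```

>>> play_rows(
  commands=[
    [-0.23,0.93,-0.2,-0.013,0.011,-0.002,-1],
    [-0.23,0.93,-0.2,-0.013,0.011,-0.002,-1],
    [0,0,0,0,0,0,-1],
    [0,0,0,0,0,0,-1],
    [0,0,0,0,0,0,-1],
  ],
)

```text
time_s: 16.35
ee_pos: [524.3, 80.4, 218.1]
orientation: [[-0.341, 0.046, 0.939], [0.014, 0.999, -0.044], [-0.94, -0.001, -0.341]]
contact_force: [0.8, -0.3, -2.0]
gripper_width: 13.0
```

```bash
python3 -c "
from fin import *
p,R=tcp([-45,0,38],Rt); plan(p,R,1)
L=F+np.array([140.9,-6.3,51.3])
v=[]
for n,(u0,v0,w,h,k) in dict(side=(185,165,160,120,5),top=(250,110,120,120,5)).items():
  im,D=eyes.capture(n); np.save(n+'f.npy',D); cv2.imwrite(f'pics/{n}f.png',im[...,::-1])
  for q in(F,p,L): print(n,((proj(n,q)-[u0,v0])*k*.57+1).round() if n=='top' else ((proj(n,q)-[u0,v0])*k+2).round())
  for th in('mount_top','seat','lens'):
    print(n,th,[(round(d['confidence'],2),np.round(d['at'],1).tolist(),cloud(n,D)[int(d['at'][1]),int(d['at'][0])].round().tolist()) for d in eyes.place_of(th,n)])
  print(n,'F px',proj(n,F).round(1))
im=cv2.imread('pics/sidef.png')[165:285,185:345]; cv2.imwrite('pics/s7.png',cv2.resize(im,None,fx=5,fy=5,interpolation=cv2.INTER_CUBIC))
P=cloud('side',np.load('sidef.npy'));m=(abs(P[...,0]-570)<90)&(abs(P[...,1]-79)<60)&(P[...,2]>120)&(P[...,2]<225)&(cv2.imread('pics/sidef.png').min(-1)>130)
q=P[m]; print(len(q)); c0=q.mean(0); u=np.linalg.svd(q-c0)[2][2]; print('bright plate pts',c0.round(),'normal',(u*np.sign(u[2])).round(2))
"
```

```text
t 16.35 p [524.3  80.4 218.1] y [[-0.341, 0.046, 0.939], [0.014, 0.999, -0.044], [-0.94, -0.001, -0.341]] w 13.0 F [ 0.8 -0.3 -2. ] q [0.12 0.42 0.22 1.71 0.06 0.16]
row [ 0.003  0.189  0.036 -0.002  0.001  0.001] x 1 mm/row 1.9
side [440. 378.]
side [569. 383.]
side [200. 161.]
side mount_top [(0.59, [269.0, 241.9], [762.0, -84.0, 1.0])]
side seat [(0.8, [441.5, 256.7], [350.0, -301.0, 9.0]), (0.68, [366.8, 304.4], [420.0, -35.0, 5.0]), (0.58, [277.9, 247.0], [581.0, 85.0, 177.0])]
side lens [(0.88, [223.2, 198.0], [738.0, 78.0, 235.0])]
side F px [272.6 240.2]
top [132. 335.]
top [125. 402.]
top [140. 181.]
top mount_top []
top seat [(0.89, [423.6, 320.2], [351.0, -304.0, 7.0]), (0.63, [333.9, 296.7], [420.0, -30.0, 7.0])]
top lens []
top F px [296. 227.]
195
bright plate pts [522.  84. 185.] normal [0.27 0.06 0.96]
```

View pics/s7.png

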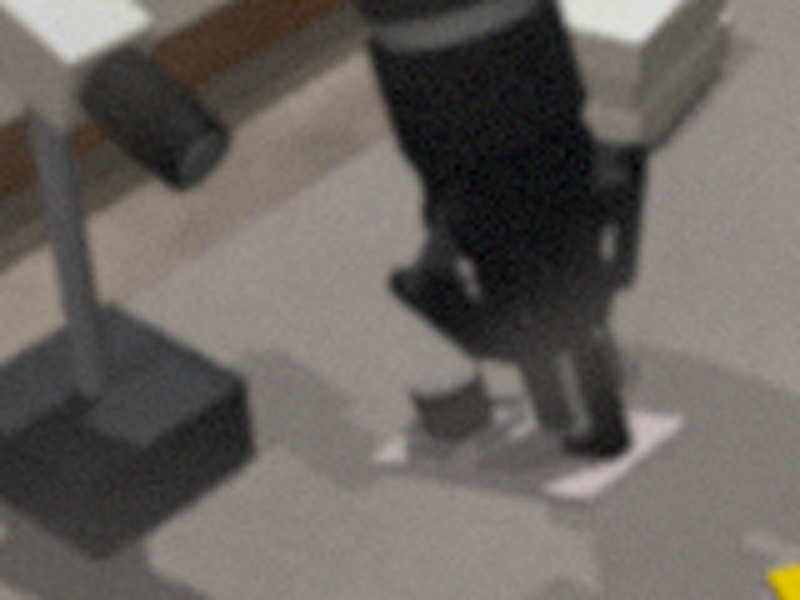

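```bash
python3 -c "
from fin import *
p=np.array(sense()['ee_pos']);R=np.array(sense()['orientation'])@Rt.T
T=lambda q:p+R@(np.array(q,float)-[-45,0,38])
for q in([65,32,6],[-65,32,6],[-65,-32,6],[35,0,31]): print(q,((proj('side',T(q))-[185,165])*5+2).round(), T(q).round(1))
print('F',F, sense()['dq'])"
```

```text
t 16.75 p [524.3  80.5 218.2] y [[-0.341, 0.046, 0.939], [0.015, 0.999, -0.044], [-0.94, -0.001, -0.341]] w 13.2 F [-0.4  0.6 -3.3] q [0.12 0.42 0.22 1.71 0.06 0.16]
[65, 32, 6] [363. 455.] [618.2 108.1 150.5]
[-65, 32, 6] [578. 495.] [496.1 113.8 194.9]
[-65, -32, 6] [680. 416.] [493.1  49.8 195. ]
[35, 0, 31] [444. 375.] [597.   77.  184.3]
F [597.4  79.  184. ] [ 2.04522438e-03 -2.70591298e-07  1.29043254e-03 -2.16883922e-03
  1.20848516e-03  1.77402616e-03]
```

The model corners agree with the picture to about 2 px, the mount is at the focus point and the arm is at rest. Handing in.

```bash
python3 -c "
from h import *
print(job.hand_in())"
```

```text
the job is handed in; nothing more can be done
None
```

I loaded the small mount between the carrier's four stops and let go of it. I then picked the carrier up by its handle, and it was held in front of the inspection camera when I handed the job in at about 17 s. No verdict was reported.

Last checks:
- **Position:** by the arm's pose, the mount's top centre is at (597, 77, 184) mm, against a focus estimate of (597, 79, 184). In the side picture it appears about 2 px lower and to the right, roughly 4 mm; the limit is 20 mm.
- **Attitude:** the tool's pose gives a 20° tip towards the lens, with the handle away from the camera. In the side picture, the plate corners I compared match that pose to within about 2–3 px.
- **Mount:** after I let go, and again once the carrier was lifted, it stood upright between the stops in the side picture. In the final view it still stood upright, but the stops were hard to make out.
- **At rest:** joint speeds were near zero, and the grip was closed on the fin (13 mm measured, 14 mm nominal).

One check disagreed. A rough plane fit to the depth readings gave a tip of about 16° instead of 20°, which is still within the 10° allowance. In the final view the top camera reported no detection of the mount's top or the lens, so these last position and attitude checks rest on the side camera and the arm's own pose.

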